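# Tighten the bearing nut at the bottom of a spindle housing with a sprung socket driver

### The job

Take the orange-handled socket driver from its stand, put it down the bore of the green spindle housing until it sits fully down on the square nut at the bottom, and turn it clockwise until the nut is firmly tight on its spring washer: stop when you feel it firm up, without overtightening it, and never push so hard that the driver's spring bottoms out. Then put the driver back upright in its stand and let go, leaving the other things on the bench where they are.

Things in the scene. Friction and masses are not known exactly. Their poses are not given: they have to be found in the camera images.
- driver: Socket driver, 171 mm long, 0.26 kg, upright in its stand. Origin on its axis at the open end of the socket (spring relaxed), z up the axis. Square orange grip 24 x 24 mm, 125 to 171 mm above the origin, flats along the driver's x and y axes; below it a sleeve 20 mm across (105 to 125 mm) and a 12 mm shank; shank and socket slide up into the grip against a spring but cannot turn in it
- driver_shank (a joint): how far the driver's shank is pushed up into the grip (m): 0 relaxed, 0.014 solid. The spring starts at 2 N and adds 0.4 N per mm (7 N at 12.5 mm, which is the most allowed); 3 to 5 N is a good pressure while turning
- grip (a point): middle of the driver's square grip, on the axis, 148 mm above the driver's origin. To carry the torque, squeeze the grip with 60 N or more
- socket_mouth (a point): centre of the open lower end of the driver's round socket (moves with the shank). The socket is 29.6 mm across and 45 mm long; in its end is a square recess 18 x 18 mm, 11 mm deep, its flats parallel to those of the grip
- housing: Fixed green spindle housing, a flanged round casting 100 mm high, 68 mm across at its bright rim, 92 mm at the flange. Origin under its centre, z up. An upright bore of 32 mm, chamfered to 45 mm over its top 8 mm, runs down the middle. Deep in it sits a brass nut, 16 x 16 mm square and 14 mm high, which turns about the bore's axis and stays at its height
- bore_mouth (a point): centre of the bore at the housing's rim, 100 mm above the housing's origin
- nut_face (a point): centre of the nut's top face, 28 mm above the housing's origin (a point of the housing: it does not show the nut's angle, which is not measured; at first the flats stand 0.2 clockwise to 1.2 rad anticlockwise of the housing's x and y axes). Pressed lightly, the socket rides on the nut until turned to within 0.1 rad of its flats, then drops 11 mm over it to a stop (caught part way, ease the turn back); play 0.13 rad
- washer_top (a point): centre of the spring washer under the nut, 14 mm above the housing's origin. Clockwise from above the nut runs at 0.12 N m for 0.3 to 0.7 rad, then seats (flats within 0.5 rad of the housing's axes) and the torque jumps to 0.4 N m, rising 2.2 N m per rad (0.15 less in a pause). Tight from 0.58 N m (0.08 rad), overtight at 1.17 N m (0.35 rad); the washer sinks 1 mm per rad, unseen. It stays tight
- stand: Fixed black tool stand: a tube of 34 mm inner width, chamfered to 45 mm at its mouth, 58 mm high, on a round foot of 64 mm. Origin under its centre
- stand_floor (a point): centre of the stand's inner floor, 8 mm above the stand's origin; the end of the driver's socket rests on it
- padlock: brass padlock with steel shackle, standing, 18 x 45 x 70 mm, a bystander; origin under its centre
- cylinder_1: brass lock cylinder, 17 x 64 x 37 mm, a bystander; origin under its centre
- pin_tin: round tin with a teal lid, 70 mm across, 24 mm high, a bystander; origin under its centre

How it is judged:
By the outcome, as a careful person would: the job done as asked, in the order asked, and still so for the second after the job is handed in, with the robot touching nothing.
It also fails if it takes over 72 s, if anything falls off the work surface, if the arm or the gripper's body presses on something with over 40 N, if the wrist force passes 120 N, or if a joint passes its speed limit or range.

### The arm

A 7-joint arm with a two-finger parallel gripper is mounted at the origin on a cart in front of the work surface, level with it; the furniture and walls round the work are solid. World frame = base frame: x ahead of the robot, y to its left, z up, the work surface at z = 0. Lengths are in m, angles in rad, forces in N, time in s.
With the tool pointing down it reaches from about 0.35 to 0.9 m from the base axis. Payload 8.1 kg.
Tool frame: the origin (TCP) lies midway between the tips of the shut fingers; the grasp point (between the pads) lies arm.grasp_offset behind it (arm.grasp_offset is the distance from the TCP to the grasp point, in m); z points along the fingers, y is the line along which they close (so a half turn about z gives the same grasp; the last joint's range is limited). The gripper opens to 92 mm and grips with 3 to 60 N. Pads are 19 mm wide; open, the fingers measure 130 mm over their backs; the gripper's body (75 mm by 190 mm) begins 47 mm behind the grasp point.
Start: joints at [-1.375, 0.434, 0.025, 1.573, -0.012, 1.134, -0.075], TCP at [0.184, 0.597, 0.227] pointing down, gripper open.
Joint ranges: [-2.62, 2.62], [-0.44, 2.09], [-1.27, 1.32], [0.08, 2.57], [-1.32, 4.46], [0.12, 2], [-2.74, 2.74]. Speed limits (rad/s): [2.22, 2.22, 3.01, 3.01, 3.14, 3.14, 3.14].

### API

Orientations are given as a rotation vector (axis times angle).
In Python, from cell import observe, imaging, arm gives the robot as it stands.
- The arm moves only by the tool apply_moves, never from a script. Its argument "commands" is a list of rows, each a list of 5 numbers: the opening in per cent of the stroke, from 0 (shut) to 100 (fully open), then the shift along the world's x, y, z in units of 0.06 m (1.0 is 0.06 m), then the turn about the world's z in units of 0.5 rad (1.0 is 0.5 rad). A call has 1 to 12 rows; each row shifts and turns the commanded pose from where the row before left it; what a row does not reach is not made up. A row lasts 1/8 s, in which the tool goes at most 62.5 mm and 10.7 degrees, less where a joint would pass 70% of its speed; a pose out of reach is approached as far as the arm can. A call with a number of a shift or a turn outside -1 to 1 is refused whole. A call with a gripper value outside its range is refused whole. The fingers move at their own pace and stop on an object; "newtons" is the grip in N (left out, the last holds). Time passes only in rows, so rows that do not move let the fingers close. It gives the time, the measured TCP pose, the force, the opening and the grip force at its end, in the units of the state.
- observe(): the state, without advancing time (a new reading comes with each control period).
- imaging.get_image(name): name is "scene" or "side" or "wrist"; returns (picture, depth): 400x640x3 uint8, red, green, blue; 400x640 float32, m along the optical axis (not along the pixel's ray), 0 where there is no reading.
- imaging.camera_params(name): a dict with "camera_matrix" (3x3 intrinsics, pixels), "dist" ([k1, k2, p1, p2, k3] as OpenCV has them; the pictures are not rectified), "origin" and "rotation" of the camera in the world; the wrist camera has in their place "tool_from_camera" (4x4, takes a point from camera to tool coordinates, whose origin is the TCP and whose axes are the flange's). Camera axes: x right, y up, looking along -z (the intrinsics and any distortion apply to the point x, -y, -z); pixel columns grow to the right and rows downward; lengths in m; the calibration is good to about 2 mm. A picture is of the moment at which its call begins: read the wrist's pose just before it. camera_params takes no time and is no camera call.
- arm.sign_off(): hands the job in; it is judged then, once.
The state is a dict: "clock": time; "joints": joint angles; "dq": joint speeds; "joint_efforts": joint torques, N m; "position": TCP position; "ee_rot": TCP orientation; "force": force on the tool from outside, world axes, zero at the start; "ft_torque": the same for the moment, N m; "width": opening from 0.0 (shut) to 1.0 (fully open); "gripper_force": force on a finger pad.
Only numpy, scipy, OpenCV 4.12 (cv2) and the standard library are available. Lean on these libraries where they do the work, as an engineer would, in place of code of your own. Each camera call takes 0.05 s, during which the arm holds its last target. There are 200 camera calls.

## Working session

There is one attempt and no reset: what is moved stays moved. The work goes in short steps, Python scripts to look and compute and a tool call to move; the robot and the scene stay as the last step left them, time stands still between calls to the robot, and variables do not carry over. Pictures are saved under pics/ and viewed, at most 10 in all, crops included, and the job is handed in when it is done.

Besides the shell and the picture viewer there is one more tool, called after "Emit:" as a command line: name --pt "numbers of a row" for each row, then --argument value for the rest. apply_moves: Moves the arm, as the interface text tells. Its arguments: {"type":"object","properties":{"commands":{"type":"array"},"newtons":{"type":"number"}},"required":["commands"]}

```bash
mkdir -p pics; ls; cat > h.py <<'E'
import numpy as np, cv2
from cell import observe, imaging, arm
from scipy.spatial.transform import Rotation as R
def cam(n,s=None):
    p=imaging.camera_params(n)
    K=np.array(p["camera_matrix"]);d=np.array(p["dist"])
    if "origin" in p: return K,d,np.array(p["origin"]),np.array(p["rotation"])
    T=np.array(p["tool_from_camera"]);s=s or observe()
    Rt=R.from_rotvec(s["ee_rot"]).as_matrix()
    return K,d,Rt@T[:3,3]+np.array(s["position"]),Rt@T[:3,:3]
def rays(c,uv):
    K,d,o,Rm=c
    q=cv2.undistortPoints(np.array(uv,float).reshape(-1,1,2),K,d)[:,0]
    v=np.c_[q[:,0],-q[:,1],-np.ones(len(q))]
    return o,v@Rm.T
def plane(c,uv,z):
    o,v=rays(c,uv); return o+v*((z-o[2])/v[:,2])[:,None]
def pts(c,uv,dep):
    o,v=rays(c,uv); return o+v*np.asarray(dep)[:,None]
def shot(n,f):
    s=observe();im,dp=imaging.get_image(n)
    cv2.imwrite(f"pics/{f}.png",im[:,:,::-1]);np.savez(f"pics/{f}.npz",im=im,dp=dp)
    return im,dp,cam(n,s)
E
python3 - <<'E'
from h import *
s=observe();print(s, arm.grasp_offset)
a=shot("scene","scene0")[0];b=shot("side","side0")[0]
cv2.imwrite("pics/both.png",cv2.resize(np.vstack([a,b])[:,:,::-1],(480,600)))
for n in("scene","side"):print(cam(n))
E
```

```text
pics
{'clock': 0.0, 'joints': array([-1.37464414,  0.43522657,  0.02498273,  1.57410357, -0.01156896,
        1.13398369, -0.07509204]), 'dq': array([-1.89380858e-04,  4.03329424e-04,  2.05513027e-03,  7.15248394e-04,
       -6.42334869e-05, -8.13365964e-04, -1.25283013e-03]), 'joint_efforts': array([-2.61732042e-03, -6.67859888e+01,  9.83480997e-01, -3.14461827e+01,
       -6.08221767e-02,  4.30641964e-02,  1.39301678e-04]), 'position': array([0.18387504, 0.59680611, 0.22594036]), 'ee_rot': array([-4.67616034e-01, -3.10653463e+00,  2.47516893e-03]), 'force': array([ 0.05297233, -0.23570938, -0.45946083]), 'ft_torque': array([ 0.0031692 , -0.01704896,  0.00415931]), 'gripper_force': 0.0, 'width': 1.002011374890363} 0.0188
(array([[396.61044499,   0.        , 326.63064106],
       [  0.        , 396.61044499, 198.62897555],
       [  0.        ,   0.        ,   1.        ]]), array([-0.06469715,  0.        ,  0.        ,  0.        ,  0.        ]), array([ 0.12652701, -0.34535046,  0.58964778]), array([ 0.94197997, -0.30612662, -0.58960507]))
(array([[517.13598007,   0.        , 312.37887524],
       [  0.        , 517.13598007, 197.67538875],
       [  0.        ,   0.        ,   1.        ]]), array([0.02771057, 0.        , 0.        , 0.        , 0.        ]), array([0.69229228, 1.12428897, 0.78161421]), array([0.13689443, 1.37196342, 2.66112636]))
```

View pics/scene0.png

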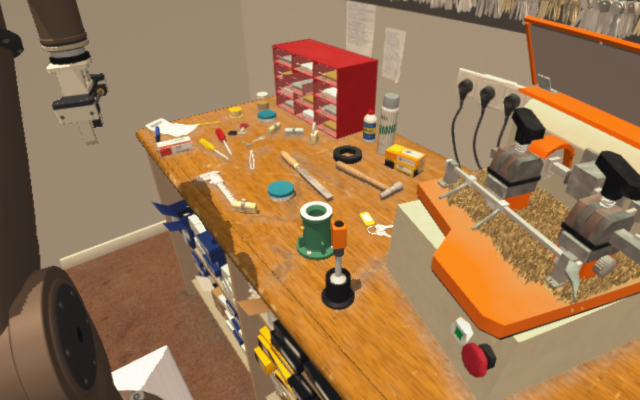

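View pics/side0.png

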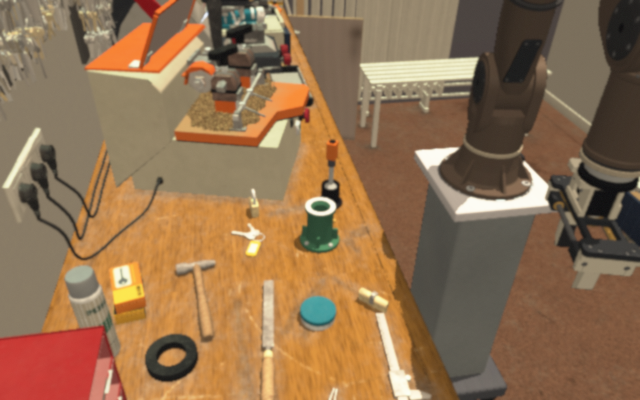

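The scene view shows the orange grip at about (340,234), the black stand at (338,290) and the housing rim at (317,212). In the side view the grip is at (332,150), the stand at (330,192) and the rim at (320,207), with the tin, lock cylinder and padlock standing apart.

```bash
sed -i 's/np.array(p\["rotation"\])$/R.from_rotvec(p["rotation"]).as_matrix()/' h.py
python3 - <<'E'
from h import *
B={"scene":dict(grip=(328,216,352,252),rim=(295,198,338,232)),"side":dict(grip=(322,136,345,162),rim=(298,195,345,222))}
for n in B:
    z=np.load(f"pics/{n}0.npz");im,dp=z["im"],z["dp"];c=cam(n)
    hsv=cv2.cvtColor(im,cv2.COLOR_RGB2HSV)
    for k,(a,b,e,f) in B[n].items():
        m=np.zeros(dp.shape,bool);m[b:f,a:e]=True
        if k=="grip": m&=(hsv[...,0]<15)&(hsv[...,1]>190)&(hsv[...,2]>120)
        else: m&=(hsv[...,1]<60)&(hsv[...,2]>150)
        v,u=np.nonzero(m&(dp>0));P=pts(c,np.c_[u,v],dp[v,u])
        print(n,k,len(u),np.median(P,0),np.percentile(P,[2,98],0).round(3).tolist())
        if k=="rim":
            cn=max(cv2.findContours(m.astype(np.uint8),0,2)[0],key=len)
            Q=plane(c,cn[:,0],0.1);print("circle",cv2.minEnclosingCircle(Q[:,:2].astype(np.float32)))
    # obstacle map around
    v,u=np.nonzero(dp>0);P=pts(c,np.c_[u,v],dp[v,u])
    for x0 in np.arange(0.3,0.9,0.05):
        print(round(x0,2),[ (lambda q: round(float(np.percentile(q,98)),2) if len(q)>3 else None)(P[(abs(P[:,0]-x0)<.025)&(abs(P[:,1]-y0)<.025),2]) for y0 in np.arange(-.35,.45,.05)])
E
```

```text
scene grip 337 [0.44894444 0.05932001 0.16122645] [[0.441, 0.053, 0.002], [0.569, 0.183, 0.181]]
scene rim 308 [0.50888705 0.2115574  0.1018912 ] [[0.477, 0.181, 0.077], [0.54, 0.243, 0.104]]
circle ((0.5105515122413635, 0.21409845352172852), 0.034682124853134155)
0.3 [None, None, None, None, None, None, None, None, None, None, None, None, None, None, None, None]
0.35 [None, None, None, None, 0.0, 0.0, 0.0, 0.0, 0.0, 0.0, 0.0, 0.0, 0.0, 0.0, 0.0, 0.0]
0.4 [None, None, None, None, 0.0, 0.0, 0.0, 0.0, 0.0, 0.0, 0.0, 0.0, 0.0, 0.0, 0.0, 0.0]
0.45 [None, None, 0.2, 0.2, 0.0, 0.0, 0.0, 0.0, 0.18, 0.18, 0.0, 0.04, 0.01, 0.0, 0.0, 0.03]
0.5 [None, None, 0.2, 0.2, 0.2, 0.2, 0.0, 0.0, 0.06, 0.02, 0.03, 0.1, 0.1, 0.0, 0.0, 0.01]
0.55 [None, 0.0, 0.25, 0.21, 0.2, 0.2, 0.17, 0.17, 0.13, 0.0, 0.0, 0.1, 0.1, 0.0, 0.0, 0.03]
0.6 [0.0, 0.29, 0.36, 0.29, 0.24, 0.23, 0.21, 0.22, 0.2, 0.0, 0.0, 0.0, 0.0, 0.0, 0.0, 0.02]
0.65 [0.0, 0.29, 0.36, 0.36, 0.24, 0.36, 0.3, 0.25, 0.25, 0.0, 0.01, 0.01, 0.01, 0.0, 0.02, 0.02]
0.7 [0.0, 0.21, 0.29, 0.36, 0.29, 0.36, 0.36, 0.25, 0.25, None, 0.01, 0.0, 0.01, 0.0, 0
[... 1188 characters left out ...]
, 0.1, 0.1, 0.0, 0.0, 0.03]
0.6 [None, 0.29, 0.36, 0.29, 0.24, 0.23, 0.21, 0.22, 0.18, 0.0, 0.0, 0.0, 0.0, 0.0, 0.0, 0.02]
0.65 [None, 0.29, 0.36, 0.36, 0.24, 0.36, 0.3, 0.25, 0.22, 0.07, 0.01, 0.01, 0.01, 0.0, 0.02, 0.02]
0.7 [None, None, 0.3, 0.36, 0.3, 0.36, 0.36, 0.22, 0.23, 0.0, 0.01, 0.0, 0.01, 0.0, 0.0, 0.0]
0.75 [None, 0.36, 0.43, 0.44, 0.45, 0.32, 0.35, 0.21, 0.2, 0.0, 0.0, 0.0, 0.02, 0.0, 0.02, 0.02]
0.8 [None, 0.37, 0.4, 0.42, 0.45, 0.46, 0.48, 0.48, 0.0, 0.0, 0.0, 0.0, 0.02, 0.02, 0.02, 0.02]
0.85 [None, None, None, None, 0.37, 0.39, 0.41, 0.43, 0.0, 0.0, 0.0, 0.0, 0.0, 0.0, 0.0, 0.0]
0.9 [0.35, 0.35, 0.35, 0.35, 0.35, 0.35, 0.36, 0.35, 0.02, 0.0, 0.0, 0.0, 0.0, 0.06, 0.06, 0.06]
```

```bash
python3 - <<'E'
from h import *
p=imaging.camera_params("wrist");print(p)
K,d,o,Rm=cam("wrist");print(o-observe()["position"],Rm)
E
```

```text
{'camera_matrix': array([[289.75848087,   0.        , 317.13542719],
       [  0.        , 289.75848087, 203.11120771],
       [  0.        ,   0.        ,   1.        ]]), 'dist': array([0.00620145, 0.        , 0.        , 0.        , 0.        ]), 'tool_from_camera': array([[-5.39187009e-04,  9.67842649e-01,  2.51555793e-01,
         6.77323011e-02],
       [ 9.99999794e-01,  6.09373242e-04, -2.01110510e-04,
         4.65671879e-04],
       [-3.47934698e-04,  2.51555633e-01, -9.67842778e-01,
        -1.57643083e-01],
       [ 0.00000000e+00,  0.00000000e+00,  0.00000000e+00,
         1.00000000e+00]])}
[-0.06454561  0.02059507  0.15763543] [[ 0.29491785 -0.92484615 -0.24017297]
 [ 0.95552208  0.28518356  0.07515249]
 [-0.00101111 -0.25165438  0.96781664]]
```

Emit:
apply_moves --pt "100 0.5 -0.7 0.5 0" --pt "100 0.6 -0.8 0.5 0" --pt "100 0.6 -0.8 0.5 0" --pt "100 0.6 -0.8 0.3 0" --pt "100 0.6 -0.8 0 0" --pt "100 0.6 -0.8 0 0" --pt "100 0.6 -0.8 0 0" --pt "100 0.6 -0.8 0 0" --pt "100 0 0 0 0" --pt "100 0 0 0 0"

```text
clock: 1.35
position: [0.4606, 0.2264, 0.3303]
ee_rot: [-0.468, -3.106, -0.0]
force: [-0.7, 1.3, -0.0]
width: 1.001
gripper_force: 0.0
```

Emit:
apply_moves --pt "100 0.6 -0.2 -0.5 0" --pt "100 0.6 -0.2 -0.7 0" --pt "100 0.6 -0.2 -0.7 0" --pt "100 0.1 0 -0.7 0" --pt "100 0 0 -0.2 0" --pt "100 0 0 0 0"

```text
clock: 2.1
position: [0.574, 0.1915, 0.1626]
ee_rot: [-0.464, -3.106, -0.0]
force: [-0.1, 1.2, 0.4]
width: 0.997
gripper_force: 0.0
```

```bash
python3 - <<'E'
from h import *
s=observe();print(s["position"],s["joints"])
im,dp,c=shot("wrist","w1")
K,d,o,Rm=c
p,_=cv2.projectPoints(((np.array([[.509,.213,.1],[.509,.213,.028]])-o)@Rm)*[1,-1,-1],np.zeros(3),np.zeros(3),K,d);p=p[:,0];print(p)
u,v=p[0].astype(int);a=im[max(v-50,0):v+50,u-60:u+60,::-1]
a=cv2.resize(a,None,fx=5,fy=5,interpolation=3);cv2.imwrite("pics/w1c.png",np.clip(a.astype(float)*1.6,0,255).astype(np.uint8))
E
```

```text
[0.57395523 0.1914691  0.16259904] [-0.61088609  0.46701718  0.28787695  1.71930945 -0.15547854  0.97880729
  1.00910742]
[[318.59073034 126.9316481 ]
 [318.22069554 127.24296448]]
```

View pics/w1c.png

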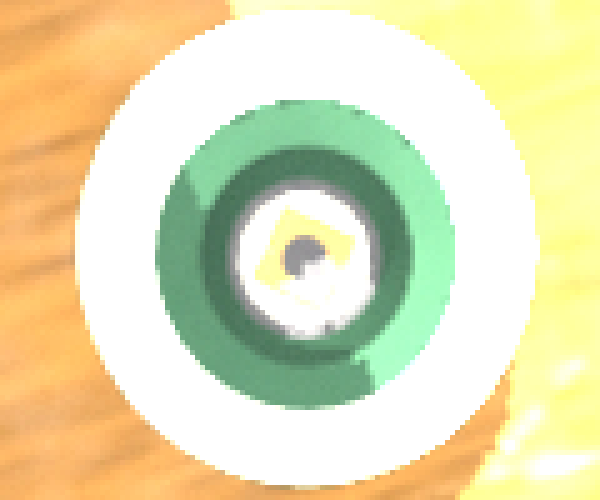

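The crop shows the white rim ring centred near (307,250) and the brass nut inside it, a square with corners near (287,207), (355,238), (322,308) and (253,278).

```bash
cat > rim.py <<'E'
from h import *
z=np.load("pics/w1.npz");im=z["im"]
s=observe();c=cam("wrist",s)
hsv=cv2.cvtColor(im,cv2.COLOR_RGB2HSV)
g=np.zeros(im.shape[:2],np.uint8)
# bore/chamfer: green inner region outer edge = 45mm circle at z=.1
m=((hsv[...,0]>60)&(hsv[...,0]<95)&(hsv[...,1]>60)).astype(np.uint8)
m2=g.copy();m2[90:165,280:357]=m[90:165,280:357]
cn=max(cv2.findContours(m2,0,1)[0],key=cv2.contourArea)
Q=plane(c,cn[:,0],.1);print("chamfer",cv2.fitEllipse(Q[:,:2].astype(np.float32)*1000))
sub=im[110:146,300:338].astype(int)
b=(sub[...,0]-sub[...,2])
nut=((b>35)&(sub[...,0]>sub[...,1]+3)).astype(np.uint8)
for r in nut: print(''.join('.#'[x] for x in r))
cn=max(cv2.findContours(nut,0,1)[0],key=cv2.contourArea)[:,0]+[300,110]
Q=plane(c,cn,.028)[:,:2].astype(np.float32)*1000
print(cv2.minAreaRect(Q))
E
python3 rim.py
```

```text
chamfer ((510.0824890136719, 213.2190399169922), (43.50090408325195, 43.5347785949707), 34.92802429199219)
......................................
......................................
......................................
......................................
......................................
......................................
......................................
..............####....................
..............######..................
.............########.................
.............##########...............
............##############............
............################..........
............######..##########........
...........#####......########........
...........####........######.........
..........#####........######.........
..........#####........#####..........
.........######........#####..........
.........######........#.###..........
........#######.......##..#...........
........#########....##..##...........
.........#############...#............
..........#####....#....##............
.............###........#.............
...............####....##.............
.................####..#..............
...................#####..............
.....................##...............
......................................
......................................
......................................
......................................
......................................
......................................
......................................
((510.35687255859375, 213.2467803955078), (16.489364624023438, 16.584699630737305), 47.92890930175781)
```

Emit:
apply_moves --pt "100 -0.4 -0.2 0.8 0" --pt "100 -0.4 -0.4 0.8 0" --pt "100 -0.2 -0.7 0.8 0" --pt "100 0 -0.7 0.1 0" --pt "100 0 -0.4 0 0" --pt "100 0 0 0 0"

```text
clock: 2.9
position: [0.5157, 0.046, 0.3133]
ee_rot: [0.472, 3.102, 0.003]
force: [0.7, 0.3, -0.1]
width: 1.003
gripper_force: 0.0
```

```bash
python3 - <<'E'
from h import *
s=observe();print(s["position"],s["joints"])
im,dp,c=shot("wrist","w2")
K,d,o,Rm=c
p,_=cv2.projectPoints(((np.array([[.455,.068,.179],[.455,.068,.028]])-o)@Rm)*[1,-1,-1],np.zeros(3),np.zeros(3),K,d);print(p[:,0])
E
```

```text
[0.51565223 0.04595199 0.31328861] [-0.50658653  0.18905924  0.38202665  1.72255595 -0.07494051  1.24021593
  1.16238799]
[[319.33432203 130.7631705 ]
 [318.31130538 129.39831689]]
```

View pics/w2.png

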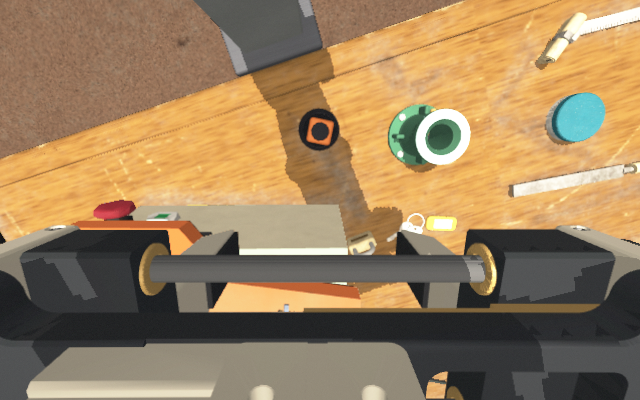

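The wrist view shows the driver from above: orange square at (320,131) inside the black stand. The housing is at about (430,135) and the padlock at about (362,243), clear of the driver.

```bash
cat > drv.py <<'E'
from h import *
import sys
f=sys.argv[1];z=np.load(f"pics/{f}.npz");im=z["im"];c=cam("wrist")
hsv=cv2.cvtColor(im,cv2.COLOR_RGB2HSV);u,v,w=map(int,sys.argv[2:5])
m=((hsv[...,0]<14)&(hsv[...,1]>150)&(hsv[...,2]>100)).astype(np.uint8)
k=np.zeros_like(m);k[v-w:v+w,u-w:u+w]=m[v-w:v+w,u-w:u+w]
cn=max(cv2.findContours(k,0,1)[0],key=cv2.contourArea)
print("px",cv2.minAreaRect(cn))
Q=plane(c,cn[:,0],.179)[:,:2].astype(np.float32)*1000;r=cv2.minAreaRect(Q);print("top",r)
s=observe();Rt=R.from_rotvec(s["ee_rot"]).as_matrix();y=np.degrees(np.arctan2(Rt[1,1],Rt[0,1]));print("tool y yaw",y,Rt[:,2],s["position"])
# stand: dark blob ring at z .058
dk=((hsv[...,2]<45)).astype(np.uint8);kk=np.zeros_like(dk);kk[v-w:v+w,u-w:u+w]=dk[v-w:v+w,u-w:u+w]|k[v-w:v+w,u-w:u+w]
cn=max(cv2.findContours(kk,0,1)[0],key=cv2.contourArea);ce,rr=cv2.minEnclosingCircle(cn)
print("stand px",ce,rr,plane(c,[ce],.008))
dd=z["dp"][v-w:v+w,u-w:u+w][k[v-w:v+w,u-w:u+w]>0];print("depth z",c[2][2]-np.median(dd)*.97)
E
python3 drv.py w2 320 131 24
```

```text
px ((319.5365905761719, 130.8292694091797), (24.72443389892578, 25.422863006591797), 12.094758033752441)
top ((455.0810852050781, 69.82829284667969), (23.969558715820312, 24.08185577392578), 61.068763732910156)
tool y yaw 72.83271499134459 [ 0.00299581  0.00165728 -0.99999414] [0.51561962 0.04768206 0.31274148]
stand px (318.8795166015625, 128.98193359375) 20.224220275878906 [[0.4545312  0.07081414 0.008     ]]
depth z 0.1946496755868865
```

Emit:
apply_moves --pt "100 -0.4 0.16 -0.3 -0.2" --pt "100 -0.4 0.16 -0.4 -0.2" --pt "100 -0.2 0.04 -0.4 0" --pt "100 0 0 0 0" --pt "100 0 0 0 0" --pt "100 0 0 0 0"

```text
clock: 3.7
position: [0.4566, 0.0694, 0.2459]
ee_rot: [0.775, 3.043, 0.002]
force: [-0.8, 0.7, 0.0]
width: 0.999
gripper_force: 0.0
```

```bash
python3 - <<'E'
from h import *
im,dp,c=shot("wrist","w3")
K,d,o,Rm=c
p,_=cv2.projectPoints(((np.array([[.455,.068,.179]])-o)@Rm)*[1,-1,-1],np.zeros(3),np.zeros(3),K,d);print(p[:,0]);s=observe();print(s["position"],s["joints"])
E
python3 drv.py w3 318 255 60
```

```text
[[314.02960017 213.42942768]]
[0.4564798  0.06925186 0.24571109] [-0.58722265  0.14213229  0.3675823   1.94880738 -0.05848752  1.05904128
  0.87725317]
px ((314.5, 210.5), (31.0, 29.0), 90.0)
top ((452.963623046875, 69.30130004882812), (23.62019157409668, 25.980670928955078), 61.352012634277344)
tool y yaw 61.40396533565834 [ 1.66401567e-03  4.39589546e-04 -9.99998519e-01] [0.4564798  0.06925186 0.24571109]
stand px (315.5, 210.5) 20.554903030395508 [[0.49616058 0.04581958 0.008     ]]
depth z 0.17481692455407882
```

View pics/w3.png

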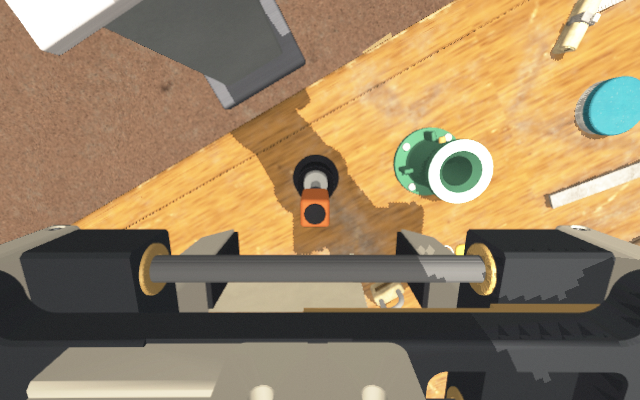

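The wrist view shows the grip at (315,210) between the open fingers with its top at about (315,214). It is aligned with the tool, and nothing is near the fingers' way.

Emit:
apply_moves --pt "100 -0.03 0 -0.4 0" --pt "100 0 0 -0.5 0" --pt "100 0 0 -0.5 0" --pt "100 0 0 -0.4 0" --pt "100 0 0 0 0" --pt "100 0 0 0 0" --newtons 60

```text
clock: 4.5
position: [0.4545, 0.0691, 0.1378]
ee_rot: [0.776, 3.043, 0.001]
force: [0.5, 0.6, -0.5]
width: 1.0
gripper_force: 0.0
```

Emit:
apply_moves --pt "0 0 0 0 0" --pt "0 0 0 0 0" --pt "0 0 0 0 0" --pt "0 0 0 0 0" --pt "0 0 0 0 0" --pt "0 0 0 0 0" --pt "0 0 0 0 0" --newtons 60

```text
clock: 5.38
position: [0.4536, 0.0691, 0.1368]
ee_rot: [-0.776, -3.044, 0.0]
force: [-0.1, -0.1, 0.4]
width: 0.291
gripper_force: 0.0
```

Emit:
apply_moves --pt "0 0 0 0 0" --pt "0 0 0 0 0" --pt "0 0 0 0 0" --pt "0 0 0 0 0"

```text
clock: 5.88
position: [0.4536, 0.0691, 0.1368]
ee_rot: [-0.776, -3.044, 0.0]
force: [0.5, -0.2, -0.8]
width: 0.259
gripper_force: 60.0
```

Emit:
apply_moves --pt "0 0 0 0.2 0" --pt "0 0 0 0.5 0" --pt "0 0 0 0.5 0" --pt "0 0 0 0.5 0" --pt "0 0 0 0.3 0" --pt "0 0 0 0.1 0" --pt "0 0 0 0 0" --pt "0 0 0 0 0"

```text
clock: 6.88
position: [0.4531, 0.069, 0.2621]
ee_rot: [-0.775, -3.043, 0.001]
force: [0.1, -0.6, -2.7]
width: 0.259
gripper_force: 60.0
```

```bash
python3 - <<'E'
from h import *
s=observe();print(s["position"],s["ee_rot"],s["force"],s["ft_torque"],s["width"],s["gripper_force"])
a=shot("side","s4");b=shot("scene","c4");w=shot("wrist","w4")[0]
v=np.vstack([cv2.resize(b[0][130:290,250:410],(400,400)),]); 
cv2.imwrite("pics/mix.png",np.hstack([cv2.resize(b[0][130:290,270:390],(300,400),interpolation=3),cv2.resize(a[0][90:250,270:390],(300,400),interpolation=3)])[:,:,::-1])
E
```

```text
[0.45311851 0.06900159 0.26207207] [-7.75291665e-01 -3.04320439e+00  1.27261559e-03] [ 0.1401397  -0.64227327 -2.72041566] [ 0.01010715 -0.03573082 -0.01785397] 0.2587752941916432 59.994991421699524
```

View pics/mix.png

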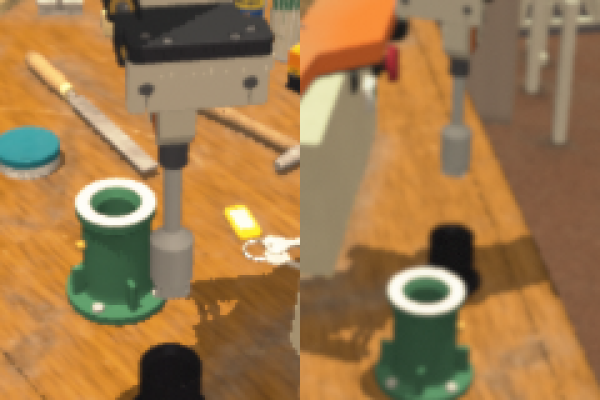

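The driver is held clear above the stand. Its socket is at scene (339,236) and side (332,150). Next I measure its tilt and offset from both views.

```bash
cat > ax.py <<'E'
from h import *
import sys
def axis(fs,ft,x,y,zs):
    out=[]
    L=[]
    for n,f in(("scene",fs),("side",ft)):
        z=np.load(f"pics/{f}.npz");dp=z["dp"];c=cam(n);v,u=np.nonzero(dp>0);P=pts(c,np.c_[u,v],dp[v,u])
        k=(np.hypot(P[:,0]-x,P[:,1]-y)<.03)&(P[:,2]>zs[0])&(P[:,2]<zs[1]);u,v=u[k],v[k]
        mids=[((u[v==r].min()+u[v==r].max())/2,r) for r in np.unique(v) if (v==r).sum()>2]
        L.append((c,np.array(mids)))
    # per view: fit midline u=a+b v, then cast rays; least squares vertical-ish axis point at height mid
    zm=np.mean(zs);A=[];B=[]
    for c,m in L:
        b,a=np.polyfit(m[:,1],m[:,0],1) if len(m)>3 else (0,m[:,0].mean())
        K,d,o,Rm=c
        pr=cv2.projectPoints(((np.array([[x,y,zm]])-o)@Rm)*[1,-1,-1],np.zeros(3),np.zeros(3),K,d)[0][0,0]
        uv=(a+b*pr[1],pr[1]);q=plane(c,[uv],zm)[0];h=(q-o)[:2];n=np.array([-h[1],h[0]])/np.hypot(*h)
        A.append(n);B.append(n@q[:2])
    return np.linalg.solve(A,B)
if __name__=="__main__":
    fs,ft=sys.argv[1:3];x,y=map(float,sys.argv[3:5])
    for a,b in zip(sys.argv[5::2],sys.argv[6::2]): print(a,b,axis(fs,ft,x,y,(float(a),float(b))).round(4))
E
python3 ax.py c4 s4 .4531 .069 .137 .175 .185 .225
python3 - <<'E'
from ax import *
z={n:np.load(f"pics/{n}0.npz") for n in("scene","side")}
print("housing body",axis("scene0","side0",.510,.2132,(.045,.085)),"stand",axis("scene0","side0",.4545,.069,(.02,.055)))
E
```

```text
.137 .175 [0.4526 0.065 ]
.185 .225 [0.4524 0.0649]
housing body [0.51197386 0.20898225] stand [0.45135743 0.06345104]
```

Emit:
apply_moves --pt "0 0.15 0.4 0 0" --pt "0 0.2 0.5 0 -0.15" --pt "0 0.2 0.5 0 -0.15" --pt "0 0.2 0.5 0 -0.17" --pt "0 0.2 0.5 0 0" --pt "0 0 0 0 0" --pt "0 0 0 0 0" --pt "0 0 0 0 0"

```text
clock: 8.02
position: [0.5105, 0.2124, 0.2628]
ee_rot: [-1.129, -2.932, 0.0]
force: [0.0, -0.5, -2.3]
width: 0.258
gripper_force: 60.0
```

```bash
python3 - <<'E'
from h import *
s=observe();print(s["position"],s["force"],s["ft_torque"],s["joints"])
a=shot("side","s5");b=shot("scene","c5");w=shot("wrist","w5")[0]
from ax import axis
print(axis("c5","s5",*s["position"][:2],(.137,.175)))
B={"scene":(295,198,338,232),"side":(298,195,345,222)}
cv2.imwrite("pics/mix5.png",np.hstack([cv2.resize(b[0][120:280,260:380],(300,400),interpolation=3),cv2.resize(a[0][100:260,260:380],(300,400),interpolation=3)])[:,:,::-1])
E
```

```text
[0.51053697 0.21238701 0.26277858] [ 0.01563747 -0.48898338 -2.3394099 ] [-0.04783645 -0.02770387  0.02048997] [-0.75244877  0.29031601  0.34106616  1.71937753 -0.10493472  1.15009201
  0.45429436]
[0.50974575 0.20721842]
```

View pics/mix5.png

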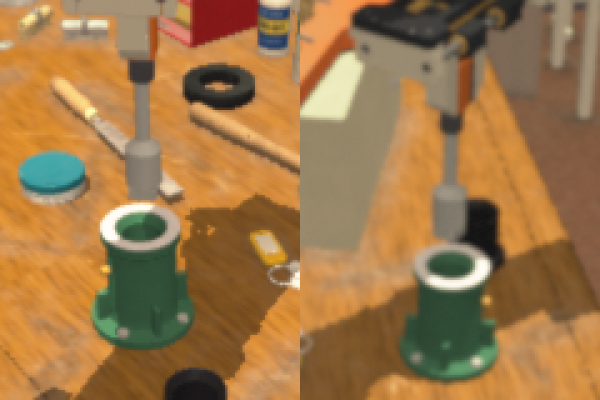

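Emit:
apply_moves --pt "0 0 0 -0.25 0" --pt "0 0 0 -0.25 0" --pt "0 0 0 -0.15 0" --pt "0 0 0 -0.1 0" --pt "0 0 0 -0.1 0" --pt "0 0 0 -0.1 0" --pt "0 0 0 0 0"

```text
clock: 9.05
position: [0.51, 0.2134, 0.2055]
ee_rot: [-1.126, -2.932, 0.001]
force: [-4.8, 0.6, 2.6]
width: 0.254
gripper_force: 60.0
```

```bash
cat > st.py <<'E'
from h import *
s=observe();Rt=R.from_rotvec(s["ee_rot"]).as_matrix();print(round(s["clock"],2),s["position"].round(4),"yaw",round(float(np.arctan2(Rt[1,1],Rt[0,1])),3),"F",s["force"].round(2),"M",s["ft_torque"].round(3),s["width"].round(3),s["joints"][6].round(3))
E
python3 st.py
```

```text
Traceback (most recent call last):
  File "st.py", line 2, in <module>
    s=observe();Rt=R.from_rotvec(s["ee_rot"]).as_matrix();print(round(s["clock"],2),s["position"].round(4),"yaw",round(float(np.arctan2(Rt[1,1],Rt[0,1])),3),"F",s["force"].round(2),"M",s["ft_torque"].round(3),s["width"].round(3),s["joints"][6].round(3))
                                                                                                                                                                                                                 ^^^^^^^^^^^^^^^^
AttributeError: 'float' object has no attribute 'round'
```

Emit:
apply_moves --pt "0 -0.02 0 0 0" --pt "0 -0.01 0 0 0" --pt "0 0 0 0 0"

```text
clock: 9.43
position: [0.5093, 0.2134, 0.2062]
ee_rot: [1.127, 2.932, 0.002]
force: [-2.1, 1.7, 2.2]
width: 0.261
gripper_force: 60.0
```

```bash
sed -i 's/s\["width"\].round(3)/round(float(s["width"]),3)/' st.py; python3 st.py
```

```text
9.43 [0.5093 0.2134 0.2062] yaw 0.837 F [-2.11  1.72  2.17] M [ 0.454  0.764 -0.07 ] 0.261 0.472
```

Emit:
apply_moves --pt "0 -0.02 0.015 0 0" --pt "0 0 0 0 0" --pt "0 0 0 0 0"

```text
clock: 9.8
position: [0.5079, 0.2137, 0.2057]
ee_rot: [1.127, 2.932, -0.0]
force: [-0.6, -0.1, -2.4]
width: 0.26
gripper_force: 60.0
```

```bash
python3 st.py
```

```text
9.8 [0.5079 0.2137 0.2057] yaw 0.837 F [-0.62 -0.07 -2.38] M [-0.002  0.04  -0.066] 0.26 0.469
```

Emit:
apply_moves --pt "0 0 0 -0.12 0" --pt "0 0 0 -0.15 0" --pt "0 0 0 -0.15 0" --pt "0 0 0 -0.15 0" --pt "0 0 0 -0.15 0" --pt "0 0 0 0 0" --pt "0 0 0 0 0"

```text
clock: 10.68
position: [0.5079, 0.2141, 0.1628]
ee_rot: [1.127, 2.932, 0.0]
force: [-0.5, 0.2, -2.0]
width: 0.256
gripper_force: 60.0
```

```bash
python3 st.py
```

```text
10.68 [0.5079 0.2141 0.1628] yaw 0.837 F [-0.48  0.21 -2.02] M [-0.001 -0.01   0.015] 0.256 0.488
```

Emit:
apply_moves --pt "0 0 0 -0.07 0" --pt "0 0 0 -0.06 0" --pt "0 0 0 -0.06 0" --pt "0 0 0 0 0" --pt "0 0 0 0 0"

```text
clock: 11.3
position: [0.5077, 0.214, 0.1513]
ee_rot: [1.127, 2.932, 0.0]
force: [0.9, 0.5, -2.8]
width: 0.26
gripper_force: 60.0
```

```bash
python3 st.py
```

```text
11.3 [0.5077 0.214  0.1513] yaw 0.837 F [ 0.91  0.53 -2.8 ] M [-0.051  0.031 -0.006] 0.26 0.494
```

Emit:
apply_moves --pt "0 0 0 -0.04 0" --pt "0 0 0 -0.04 0" --pt "0 0 0 -0.04 0" --pt "0 0 0 -0.04 0" --pt "0 0 0 0 0" --pt "0 0 0 0 0"

```text
clock: 12.05
position: [0.5077, 0.214, 0.1418]
ee_rot: [1.127, 2.932, 0.0]
force: [-0.8, -0.2, 2.9]
width: 0.258
gripper_force: 60.0
```

```bash
for i in 1; do python3 st.py; done
```

```text
12.05 [0.5077 0.214  0.1418] yaw 0.837 F [-0.78 -0.25  2.91] M [-0.163  0.323  0.021] 0.258 0.498
```

Emit:
apply_moves --pt "0 0 0 0.03 0" --pt "0 0 0 0 -0.1" --pt "0 0 0 0 -0.1" --pt "0 0 0 0 -0.1" --pt "0 0 0 0 -0.1"

```text
clock: 12.68
position: [0.508, 0.2145, 0.1437]
ee_rot: [1.416, 2.804, 0.002]
force: [-1.4, 0.4, 1.2]
width: 0.255
gripper_force: 60.0
```

```bash
python3 st.py
```

```text
12.68 [0.508  0.2145 0.1437] yaw 0.636 F [-1.39  0.37  1.23] M [0.181 0.046 0.148] 0.255 0.323
```

Emit:
apply_moves --pt "0 0 0 0 -0.1" --pt "0 0 0 0 -0.1"

```text
clock: 12.92
position: [0.5081, 0.2146, 0.1438]
ee_rot: [1.554, 2.73, 0.002]
force: [0.4, 0.1, 1.8]
width: 0.255
gripper_force: 60.0
```

```bash
python3 st.py
```

```text
12.93 [0.5081 0.2146 0.1438] yaw 0.536 F [0.4  0.11 1.77] M [ 0.24  -0.083  0.149] 0.255 0.236
```

Emit:
apply_moves --pt "0 0 0 0 -0.1" --pt "0 0 0 0 0"

```text
clock: 13.18
position: [0.5082, 0.2146, 0.1438]
ee_rot: [1.619, 2.691, 0.002]
force: [0.5, 0.8, 1.1]
width: 0.257
gripper_force: 60.0
```

```bash
python3 st.py
```

```text
13.18 [0.5082 0.2146 0.1438] yaw 0.488 F [0.52 0.8  1.06] M [ 0.427 -0.188  0.083] 0.257 0.195
```

Emit:
apply_moves --pt "0 0 0 0 -0.1" --pt "0 0 0 0 -0.05"

```text
clock: 13.42
position: [0.5083, 0.2146, 0.1438]
ee_rot: [1.719, 2.629, 0.002]
force: [1.3, 2.5, 1.5]
width: 0.26
gripper_force: 60.0
```

```bash
python3 st.py
```

```text
13.43 [0.5083 0.2146 0.1438] yaw 0.412 F [1.3  2.49 1.48] M [ 0.645 -0.536  0.145] 0.26 0.13
```

Emit:
apply_moves --pt "0 0 0 0 -0.05" --pt "0 0 0 0 -0.05"

```text
clock: 13.68
position: [0.5083, 0.2145, 0.1437]
ee_rot: [1.786, 2.584, 0.002]
force: [3.0, 1.8, 2.0]
width: 0.253
gripper_force: 60.0
```

```bash
python3 st.py
```

```text
13.68 [0.5083 0.2145 0.1437] yaw 0.361 F [3.04 1.83 1.95] M [ 0.99  -0.948  0.143] 0.253 0.086
```

Emit:
apply_moves --pt "0 0.012 0.01 0 0" --pt "0 0 0 0 -0.06" --pt "0 0 0 0 -0.06"

```text
clock: 14.05
position: [0.5086, 0.2147, 0.1435]
ee_rot: [1.865, 2.528, 0.001]
force: [1.9, 4.0, 1.0]
width: 0.261
gripper_force: 60.0
```

```bash
python3 st.py
```

```text
14.05 [0.5086 0.2147 0.1435] yaw 0.3 F [1.93 3.97 1.02] M [ 0.853 -0.856  0.096] 0.261 0.034
```

Emit:
apply_moves --pt "0 0 0 0 -0.06" --pt "0 0 0 0 -0.06"

```text
clock: 14.3
position: [0.5087, 0.2147, 0.1435]
ee_rot: [1.939, 2.471, 0.001]
force: [3.0, 2.9, 1.2]
width: 0.26
gripper_force: 60.0
```

```bash
python3 st.py
```

```text
14.3 [0.5087 0.2147 0.1435] yaw 0.24 F [2.98 2.92 1.19] M [ 0.899 -1.09   0.17 ] 0.26 -0.017
```

Emit:
apply_moves --pt "0 0.015 0.015 0 0" --pt "0 0 0 0 -0.06" --pt "0 0 0 0 -0.06"

```text
clock: 14.68
position: [0.509, 0.2151, 0.1433]
ee_rot: [-2.013, -2.412, 0.001]
force: [2.1, 0.5, 1.2]
width: 0.257
gripper_force: 60.0
```

```bash
python3 st.py
```

```text
14.68 [0.509  0.2151 0.1433] yaw 0.18 F [2.11 0.54 1.19] M [ 0.082 -0.585  0.125] 0.257 -0.069
```

Emit:
apply_moves --pt "0 0 0 0 -0.06" --pt "0 0 0 0 -0.06"

```text
clock: 14.92
position: [0.5092, 0.2152, 0.1433]
ee_rot: [2.084, 2.35, -0.001]
force: [1.9, -0.4, 2.1]
width: 0.255
gripper_force: 60.0
```

```bash
python3 st.py
```

```text
14.93 [0.5092 0.2152 0.1433] yaw 0.12 F [ 1.93 -0.42  2.07] M [-0.22  -0.567  0.159] 0.255 -0.12
```

Emit:
apply_moves --pt "0 0.01 0 0 -0.06" --pt "0 0 0 0 -0.06"

```text
clock: 15.18
position: [0.5095, 0.2153, 0.1433]
ee_rot: [-2.154, -2.287, 0.001]
force: [0.9, -0.4, 2.2]
width: 0.256
gripper_force: 60.0
```

```bash
python3 st.py
```

```text
15.18 [0.5095 0.2153 0.1433] yaw 0.06 F [ 0.93 -0.36  2.18] M [-0.383 -0.112  0.085] 0.256 -0.17
```

Emit:
apply_moves --pt "0 0 0 0 -0.06" --pt "0 0 0 0 -0.06"

```text
clock: 15.42
position: [0.5096, 0.2153, 0.1433]
ee_rot: [-2.221, -2.222, 0.001]
force: [-0.3, -1.0, 1.6]
width: 0.261
gripper_force: 60.0
```

```bash
python3 st.py
```

```text
15.43 [0.5096 0.2153 0.1433] yaw 0.0 F [-0.3  -1.04  1.61] M [-0.521 -0.064  0.329] 0.261 -0.221
```

Emit:
apply_moves --pt "0 0 0 0 -0.06" --pt "0 0 0 0 -0.06"

```text
clock: 15.68
position: [0.5098, 0.2154, 0.1434]
ee_rot: [2.287, 2.154, -0.001]
force: [0.4, -0.7, 1.4]
width: 0.256
gripper_force: 60.0
```

```bash
python3 st.py
```

```text
15.68 [0.5098 0.2154 0.1434] yaw -0.06 F [ 0.42 -0.73  1.36] M [-0.696  0.021  0.493] 0.256 -0.272
```

Emit:
apply_moves --pt "0 0 0 0 -0.06" --pt "0 0 0 0 -0.06"

```text
clock: 15.92
position: [0.5099, 0.2154, 0.1434]
ee_rot: [2.35, 2.084, -0.0]
force: [0.7, -2.0, 1.0]
width: 0.256
gripper_force: 60.1
```

```bash
python3 st.py
```

```text
15.93 [0.5099 0.2154 0.1434] yaw -0.12 F [ 0.75 -2.    0.98] M [-0.801 -0.109  0.565] 0.256 -0.322
```

Emit:
apply_moves --pt "0 0 0 0 -0.06" --pt "0 0 0 0 -0.06"

```text
clock: 16.18
position: [0.51, 0.2154, 0.1434]
ee_rot: [2.412, 2.013, 0.0]
force: [1.0, -3.3, 1.7]
width: 0.262
gripper_force: 60.1
```

```bash
python3 st.py
```

```text
16.18 [0.51   0.2154 0.1434] yaw -0.18 F [ 0.95 -3.31  1.65] M [-0.965 -0.18   0.587] 0.262 -0.373
```

Emit:
apply_moves --pt "0 0.005 -0.015 0 -0.04" --pt "0 0 0 0 -0.06"

```text
clock: 16.42
position: [0.5101, 0.215, 0.1435]
ee_rot: [-2.461, -1.952, -0.001]
force: [-0.2, -0.3, 1.5]
width: 0.256
gripper_force: 60.1
```

```bash
python3 st.py
```

```text
16.43 [0.5101 0.215  0.1435] yaw -0.229 F [-0.15 -0.25  1.47] M [-0.317  0.016  0.749] 0.256 -0.413
```

Emit:
apply_moves --pt "0 0 0 0 0"

```text
clock: 16.55
position: [0.5101, 0.215, 0.1434]
ee_rot: [-2.46, -1.953, -0.0]
force: [-0.1, -0.2, 1.1]
width: 0.254
gripper_force: 60.1
```

```bash
python3 st.py
```

```text
16.55 [0.5101 0.215  0.1434] yaw -0.229 F [-0.12 -0.15  1.14] M [-0.1    0.022  0.565] 0.254 -0.412
```

Emit:
apply_moves --pt "0 0 0 0 0.07" --pt "0 0 0 0 0.07" --pt "0 0 0 0.05 0" --pt "0 0 0 0.1 0" --pt "0 0 0 0.15 0" --pt "0 0 0 0.15 0" --pt "0 0 0 0 0"

```text
clock: 17.42
position: [0.5107, 0.2146, 0.1715]
ee_rot: [2.39, 2.039, 0.002]
force: [0.3, -0.4, -3.4]
width: 0.259
gripper_force: 60.0
```

```bash
python3 st.py
```

```text
17.43 [0.5107 0.2146 0.1715] yaw -0.158 F [ 0.28 -0.45 -3.35] M [-0.094  0.059 -0.026] 0.259 -0.375
```

Emit:
apply_moves --pt "0 0 0 0.4 0" --pt "0 0 0 0.5 0" --pt "0 0 0 0.5 0" --pt "0 0 0 0.16 0.2" --pt "0 0 0 0 0.32" --pt "0 -0.2 -0.4 0 0.32" --pt "0 -0.2 -0.5 0 0.32" --pt "0 -0.2 -0.5 0 0.32" --pt "0 -0.2 -0.5 0 0.32" --pt "0 -0.16 -0.52 0 0.32" --pt "0 0 0 0 0.32" --pt "0 0 0 0 0"

```text
clock: 18.92
position: [0.4524, 0.0691, 0.2641]
ee_rot: [-0.794, -3.04, -0.001]
force: [-0.6, 0.1, -3.1]
width: 0.26
gripper_force: 60.0
```

Emit:
apply_moves --pt "0 0 0 0 0" --pt "0 0 0 0 0"

```text
clock: 19.18
position: [0.4526, 0.0698, 0.2639]
ee_rot: [-0.793, -3.04, 0.0]
force: [-0.1, -0.1, -3.0]
width: 0.257
gripper_force: 60.0
```

```bash
python3 st.py; python3 - <<'E'
from h import *
s=observe();shot("side","s6");shot("scene","c6")
from ax import axis
print(axis("c6","s6",*s["position"][:2],(.14,.175)),"stand",axis("c6","s6",.4545,.069,(.02,.055)), axis("c6","s6",.4545,.069,(.045,.06)))
E
```

```text
19.18 [0.4526 0.0698 0.2639] yaw 1.061 F [-0.1  -0.06 -2.97] M [-0.032  0.039 -0.02 ] 0.257 0.871
[0.45163048 0.06522495] stand [0.45180581 0.06384611] [0.45292753 0.06479758]
```

Emit:
apply_moves --pt "0 0.01 0 -0.4 0" --pt "0 0 0 -0.4 0" --pt "0 0 0 -0.4 0" --pt "0 0 0 -0.2 0" --pt "0 0 0 -0.1 0" --pt "0 0 0 0 0"

```text
clock: 20.02
position: [0.4534, 0.0695, 0.1742]
ee_rot: [0.791, 3.04, -0.0]
force: [-0.0, -0.6, -2.5]
width: 0.26
gripper_force: 60.0
```

```bash
python3 st.py
```

```text
20.02 [0.4534 0.0695 0.1742] yaw 1.062 F [-0.03 -0.64 -2.54] M [-0.02  -0.012  0.011] 0.26 0.949
```

In the tube, free. Lower to just above the floor.

Emit:
apply_moves --pt "0 0 0 -0.2 0" --pt "0 0 0 -0.2 0" --pt "0 0 0 -0.1 0" --pt "0 0 0 -0.05 0" --pt "0 0 0 0 0" --pt "0 0 0 0 0"

```text
clock: 20.78
position: [0.4534, 0.0695, 0.1413]
ee_rot: [0.791, 3.04, 0.001]
force: [0.2, -0.4, -2.9]
width: 0.261
gripper_force: 60.0
```

```bash
python3 st.py
```

```text
20.77 [0.4534 0.0695 0.1413] yaw 1.062 F [ 0.18 -0.35 -2.89] M [-0.02   0.006  0.033] 0.261 0.985
```

Emit:
apply_moves --pt "0 0 0 -0.03 0" --pt "0 0 0 -0.03 0" --pt "0 0 0 0 0" --pt "0 0 0 0 0"

```text
clock: 21.28
position: [0.4532, 0.0694, 0.1374]
ee_rot: [0.791, 3.04, 0.0]
force: [-0.1, 0.3, -2.1]
width: 0.255
gripper_force: 60.0
```

```bash
python3 st.py
```

```text
21.27 [0.4532 0.0694 0.1374] yaw 1.062 F [-0.14  0.27 -2.12] M [-0.018  0.01   0.042] 0.255 0.989
```

Emit:
apply_moves --pt "0 0 0 -0.02 0" --pt "0 0 0 0 0" --pt "30 0 0 0 0" --pt "40 0 0 0 0" --pt "60 0 0 0 0" --pt "100 0 0 0 0" --pt "100 0 0 0 0" --pt "100 0 0 0 0" --pt "100 0 0 0 0" --pt "100 0 0 0 0" --pt "100 0 0 0 0"

```text
clock: 22.65
position: [0.4532, 0.0695, 0.1362]
ee_rot: [0.791, 3.04, 0.0]
force: [-1.3, 0.5, -0.2]
width: 0.996
gripper_force: 0.0
```

Emit:
apply_moves --pt "100 0 0 0.2 0" --pt "100 0 0 0.5 0" --pt "100 0 0 0.6 0" --pt "100 0 0 0.7 0" --pt "100 0 0 0.7 0" --pt "100 0 0.5 0.5 0" --pt "100 0 0.5 0 0" --pt "100 0 0.5 0 0" --pt "100 0 0 0 0" --pt "100 0 0 0 0"

```text
clock: 23.9
position: [0.4532, 0.1586, 0.3287]
ee_rot: [0.792, 3.04, -0.0]
force: [0.1, 0.3, 0.0]
width: 0.999
gripper_force: 0.0
```

```bash
python3 st.py; python3 - <<'E'
from h import *
a=shot("side","s7")[0];b=shot("scene","c7")[0]
cv2.imwrite("pics/mix7.png",np.hstack([cv2.resize(b[150:310,260:420],(400,400),interpolation=3),cv2.resize(a[100:260,250:410],(400,400),interpolation=3)])[:,:,::-1])
from ax import axis
print(axis("c7","s7",.4545,.069,(.067,.1)),axis("c7","s7",.4545,.069,(.14,.175)))
E
```

```text
23.9 [0.4532 0.1586 0.3287] yaw 1.061 F [0.1  0.26 0.04] M [-0.013  0.056  0.012] 0.999 0.675
[0.45263343 0.06534325] [0.45308169 0.06572844]
```

View pics/mix7.png

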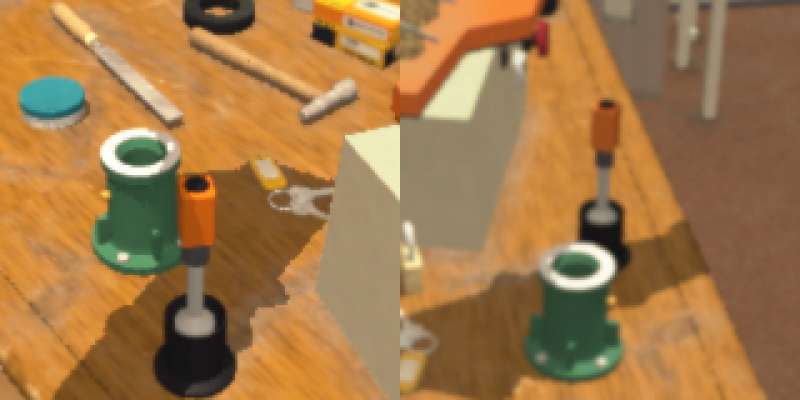

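The driver stands upright in its stand (scene crop (195,215), side crop (605,130)) and the gripper is clear of it.

```bash
python3 -c "
from cell import arm
print(arm.sign_off())"
```

```text
the job is handed in; nothing more can be done
None
```

The nut is tight at about 0.72–0.75 N m by the wrist sensor (tight from 0.58, overtight at 1.17), the driver is back upright in its stand and released, and the job was handed in at about 24 s, with no verdict returned.

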